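# Nip a pack of cards in the studio's hand press

## Robot

A 6-joint arm with a two-finger parallel gripper is mounted at the origin on the work surface. World frame = base frame: x ahead of the robot, y to its left, z up, the work surface at z = 0. Lengths are in m, angles in rad, forces in N, time in s.
With the tool pointing down it reaches from about 0.375 to 0.925 m from the base axis. Payload 5.7 kg.
Tool frame: the origin (TCP) lies midway between the tips of the shut fingers; the grasp point (between the pads) lies 19 mm behind it; z points along the fingers, x is the direction in which the jaws open and shut, and the axes are right-handed (so a half turn about z gives the same grasp; the last joint's range is limited). The gripper opens to 88 mm and grips with 3 to 60 N. Pads are 20 mm wide; open, the fingers measure 115 mm over their backs; the gripper's body (75 mm by 178 mm) begins 61 mm behind the grasp point.
Start: joints at [0.987, 0.359, 1.51, -0, 1.272, -0.115], TCP at [0.271, 0.535, 0.223] pointing down, gripper open.
Joint ranges: [-2.97, 2.97], [-1.01, 2.36], [0.21, 2.38], [-0.96, 4.11], [0.2, 2.71], [-2.98, 2.98]. Speed limits (rad/s): [2.39, 2.39, 3.14, 3.14, 3.14, 3.14].

## Interface

Orientations are given as a unit quaternion [x, y, z, w].
In Python, from bench import move_ptp, servo_line, goto_joints, move_gripper, sleep, inverse_kinematics, capture, PlanningError, close_job, spot_in, silhouettes, current_clock, current_joint_pos, current_qvel, current_joint_torque, current_position, current_orientation, current_force, current_torque, current_finger_gap gives the robot as it stands. Calls block until the motion is done:
- move_ptp(position, orientation): joint-space move of the TCP to a pose.
- servo_line(position, orientation=None, rate=0.15, contact_N=None): straight line of the TCP; orientation=None keeps the orientation; rate is the mean speed in m/s. With contact_N (N) it stops when the force on the tool has changed by that much, and returns True; else False.
- goto_joints(angles): joint-space move.
- move_gripper(opening): finger opening in m; the grip force is fixed at half the most; returns when the fingers have stopped.
- sleep(seconds).
- inverse_kinematics(position, orientation): joint angles nearest the present ones, or None.
- capture(name): name is "scene" or "top" or "wrist"; returns a dict with "image" (480x640x3 uint8, blue, green, red), "range_z" (480x640 float32, m along the optical axis (not along the pixel's ray), 0 where there is no reading), "intrinsics" (3x3 intrinsics, pixels), "R" (3x3) and "t" (3): a world point X has camera coordinates R X + t. Camera axes: x right, y down, z forward; pixel columns grow to the right and rows downward; lengths in m; the calibration is good to about 2 mm. A picture is of the moment at which its call begins.
A pose or a line that the arm cannot do raises PlanningError and nothing moves.
- close_job(): hands the job in, once; it reports no verdict.
Trained networks look in the newest picture that a camera, given by its name, has taken for a name from the list of things; names that differ only in an ending like _2 or _b are one class to them, and where a whole thing is asked for, a point or a joint stands for the part that bears it (a point fixed in the world has none). Each returns a list of dicts, best first, with "conf" (0 to 1); they miss things now and then, are a little off and sometimes report something else, mostly with a low value. They report only what shows in the picture. A call takes as long as a camera call.
- spot_in(camera, query): "xy" ([column, row] in pixels, amid what is visible of it).
- silhouettes(camera, query): "region" (480x640 bool, what is visible of it) and "xy" ([column, row] in pixels, amid what is visible of it).
Readings, each from a call of its own:
- current_clock(): time.
- current_joint_pos(): joint angles.
- current_qvel(): joint speeds.
- current_joint_torque(): joint torques, N m.
- current_position(): TCP position.
- current_orientation(): TCP orientation.
- current_force(): force on the tool from outside, world axes, zero at the start.
- current_torque(): the same for the moment, N m.
- current_finger_gap(): finger opening in m.
Only numpy, scipy, OpenCV 4.12 (cv2) and the standard library are available. Lean on these libraries where they do the work, as an engineer would, in place of code of your own. Each camera call takes 0.05 s, during which the arm holds its last target.

## Task

Gently slide the pack of cards, in its two pressing boards, straight and fully home on the bed of the hand press, up against the back stop, then close the press by pushing the spokes of its star wheel round, one after another, clockwise seen from above, until the platen holds the pack firmly. Feel for the bite: stop pushing when a spoke resists with about 10 to 12 N halfway along its length, never force it much beyond that, and leave everything else on the table where it is.

Things in the scene. Friction and masses are not known exactly. Their poses are not given: they have to be found in the camera images.
- press: Grey bench press (nipping press), fixed. Origin on the table under the centre of its base; z up, also the axis of screw and wheel; x points from the open front, where the pack goes in, to the back stop. Base 320 x 270 mm (x, y). Columns 24 mm thick at x = 0, y = +-108 mm carry a crosshead, 52 mm wide along y, 145 to 185 mm above the table (nuts and boss to 199 mm).
- stop (a point): Middle of the back stop's face where it meets the bed: a steel strip across the bed, 160 mm wide and 24 mm high, facing the front, 130 mm behind the axis of the press (press x = +130 mm). The bed's top is 32 mm above the table. The stop is rigid: slow down and feel for it.
- pack: Loose pack on the bed: cards between two plywood boards, 260 x 150 mm (x, y), each 9 mm thick, flush with each other. Origin under its centre, x axis along it towards the back stop. 27 to 38 mm thick in all: the number of cards differs and is not told. About 0.8 kg, slides at 4 to 7 N. It starts 45 to 80 mm short of home. Home: origin on the axis of the press, within 6 mm along x and 2.8 degrees.
- pack_front (a point): Middle of the lower board's front edge (upright face towards the open front), 4.5 mm above the bed; push here, along the press's x, to the stop, with a few N more than sliding takes (40 N is too much). At home it lies 130 mm in front of the wheel's axis; the wheel overhangs by 103 mm, so lean the hand back, away from the wheel, by some 20 degrees.
- platen: Steel pressing plate, 200 x 150 x 16 mm, hanging level from the screw above the bed. Origin at the centre of its underside; 80 to 88 mm above the table at the start. It comes down 32 mm per turn of the wheel. A light nip is 25 N on the pack, a good one 50 to 100 N; 170 N marks the cards.
- wheel: Star wheel on the screw: hub 48 mm across, 30 mm high, four bare steel spokes 12 mm thick along its own +x, -x, +y, -y. Origin on the axis at the spokes' mid-height, 242 to 250 mm above the table at the start; it sinks 32 mm per turn with the platen. Clockwise from above lowers the platen. Fingertips may go 20 mm below the spokes' mid-height; the gaps between spokes are open from above.
- ball (a point): Centre of the black ball, 26 mm across, on the end of the spoke along the wheel's own +x; 90 mm from the axis, each spoke has one, no rim. Pushed 62 mm from the axis the wheel turns freely at about 4 N and stays where it is left. After 1.9 to 5.7 rad the platen bites; the push then rises within about 0.3 rad: 6 N is a light nip, 10 to 12 N is right, at 18 N the cards are marked. Push slowly then.
- glue: white glue bottle, 42 mm across, 125 mm tall; origin under its centre; bystander
- pen_pot: white pot of pens, 72 mm across, pens up to 150 mm high; origin under its centre; bystander
- tape: cardboard roll of tape lying flat, 92 mm across, 24 mm high; origin under its centre; bystander
- sheets: small stack of sticker sheets, 148 x 105 x 12 mm; origin under its centre; bystander
- brayer: ink roller (brayer) with a wooden handle, about 160 mm long, 32 mm high; origin under its middle; bystander
- folder: ivory-coloured creasing bone, 140 x 22 x 4 mm, lying flat; origin under its centre; bystander

How it is judged:
By the outcome, as a careful person would: the job done as asked, in the order asked, and still so for the second after the job is handed in, with the robot touching nothing.
It also fails if it takes over 72 s, if anything falls off the work surface, if the arm or the gripper's body presses on something with over 40 N, if the wrist force passes 120 N, or if a joint passes its speed limit or range.

## Working session

There is one attempt and no reset: what is moved stays moved. The work goes in short steps, each a Python script; the robot and the scene stay as the last script left them, time stands still between calls to the robot, and variables do not carry over. Pictures are saved under pics/ and viewed, and the job is handed in when it is done.

```bash
ls; mkdir -p pics; python3 - <<'E'
from bench import *
import cv2,numpy as np
print(current_clock())
for n in ("scene","top"):
    c=capture(n); cv2.imwrite(f"pics/{n}0.png",c["image"]); np.savez(f"{n}0.npz",**c)
    print(n,c["R"],c["t"],c["intrinsics"])
    for q in ("press","stop","pack","pack_front","platen","wheel","ball"):
        print(q,[(d["xy"],round(float(d["conf"]),2)) for d in spot_in(n,q)][:5])
print(current_clock())
E
```

```text
pics
0.0
scene [[ 0.11941825  0.99271003 -0.01631187]
 [ 0.79216887 -0.10517236 -0.60117157]
 [-0.59850461  0.0588691  -0.79895348]] [-0.19518672 -0.33833102  1.6214679 ] [[505.71837938   0.         315.8315182 ]
 [  0.         505.71837938 241.60045036]
 [  0.           0.           1.        ]]
press []
stop [([304.9, 275.8], 0.65)]
pack [([244.2, 288.2], 0.63)]
pack_front [([248.1, 289.3], 0.77), ([317.5, 346.6], 0.66)]
platen [([303.3, 260.7], 0.86)]
wheel [([297.1, 225.3], 0.57)]
ball [([297.3, 229.1], 0.97), ([402.3, 242.4], 0.44)]
top [[-0.00413413 -0.99996713  0.00697479]
 [-0.98047324  0.00268201 -0.19663426]
 [ 0.19660909 -0.00765151 -0.9804521 ]] [0.12855722 0.60809497 0.87836088] [[433.57770517   0.         320.82107494]
 [  0.         433.57770517 231.54437126]
 [  0.           0.           1.        ]]
press [([327.9, 246.3], 0.61)]
stop [([327.6, 242.5], 0.78)]
pack [([405.9, 253.3], 0.77)]
pack_front [([404.7, 251.0], 0.86)]
platen [([339.5, 236.5], 0.57)]
wheel [([335.7, 225.7], 0.87)]
ball [([341.6, 223.5], 0.61)]
0.8
```

View pics/scene0.png

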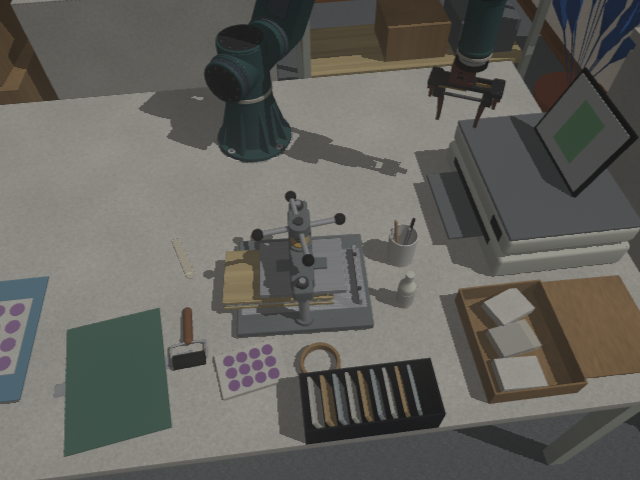

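View pics/top0.png

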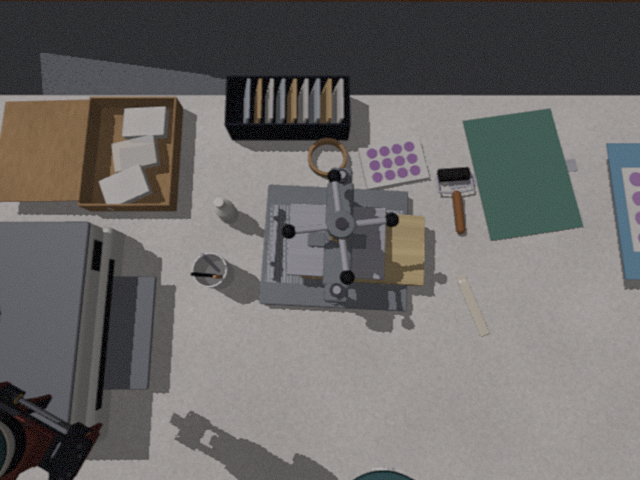

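The scene image shows the press at about (300,285) with the pack protruding to its left (225..260, 280). In the top image the pack's front edge is at column ~425 and the wheel hub at (341,224), with balls at (335,176), (391,220), (347,277) and (289,231). The press's x axis therefore points roughly along world +y. Next I'll measure from depth.

```bash
cat > h.py <<'E'
import numpy as np,cv2
def cloud(c):
    z=c["range_z"];K=c["intrinsics"];v,u=np.mgrid[:480,:640]
    P=np.stack([(u-K[0,2])/K[0,0]*z,(v-K[1,2])/K[1,1]*z,z],-1)
    W=(P-c["t"])@c["R"]
    W[z<=0]=np.nan
    return W
E
python3 - <<'E'
from h import *
for n in ("top","scene"):
    c=dict(np.load(n+"0.npz"));W=cloud(c)
    print(n,"table z",np.nanmedian(W[300:340,500:560,2]) if n=="top" else np.nanmedian(W[180:220,60:120,2]))
    if n=="top":
        R=(slice(170,320),slice(250,435))
    else: R=(slice(185,340),slice(215,385))
    Q=W[R].reshape(-1,3)
    for lo,hi in ((.026,.037),(.055,.075),(.225,.275)):
        s=Q[(Q[:,2]>lo)&(Q[:,2]<hi)]
        if len(s)<20: continue
        print(lo,hi,len(s),s.min(0),s.max(0),np.median(s,0))
        r=cv2.minAreaRect((s[:,:2]*1000).astype(np.float32));print(r)
    h,b=np.histogram(Q[:,2],bins=np.arange(0,.3,.005));print([(round(x,3),k) for x,k in zip(b,h) if k>15])
c=dict(np.load("top0.npz"));W=cloud(c)
im=c["image"][160:325,240:445]
cv2.imwrite("pics/topcrop.png",cv2.resize(im,None,fx=3.6,fy=3.6,interpolation=2))
for r in (225,250,270): print(r,np.round(W[r,385:440:3],3).tolist())
E
```

```text
top table z 0.0012631845581223722
0.026 0.037 6885 [ 0.44120942 -0.07031307  0.02614171] [0.75959721 0.26125886 0.03699956] [0.51947978 0.15490411 0.0333536 ]
((602.5249633789062, 94.2015609741211), (320.1201477050781, 309.8620910644531), 86.9188003540039)
0.055 0.075 2953 [ 0.49279904 -0.09751435  0.05508941] [0.6692875  0.23693724 0.07023441] [ 0.56272592 -0.04753636  0.0652054 ]
((580.4078369140625, 69.73661804199219), (328.05706787109375, 158.9543914794922), 86.53466033935547)
0.225 0.275 2175 [ 0.48077857 -0.00578421  0.23086974] [0.68048221 0.1966877  0.27008968] [0.58022384 0.09517717 0.25177101]
((582.0167236328125, 94.91704559326172), (152.61215209960938, 152.0261993408203), 51.48678970336914)
[(np.float64(0.0), np.int64(6044)), (np.float64(0.005), np.int64(249)), (np.float64(0.01), np.int64(680)), (np.float64(0.015), np.int64(186)), (np.float64(0.02), np.int64(37)), (np.float64(0.025), np.int64(208)), (np.float64(0.03), np.int64(5592)), (np.float64(0.035), np.int64(1242)), (np.float64(0.04), np.int64(83)), (np.float64(0.045), np.int64(22)), (np.float64(0.05), np.int64(30)),
[... 3494 characters left out ...]
, [0.567, -0.068, 0.066], [0.567, -0.074, 0.066], [0.567, -0.081, 0.065], [0.567, -0.087, 0.065], [0.577, -0.111, -0.002], [0.577, -0.117, 0.0], [0.577, -0.123, 0.001], [0.577, -0.131, -0.001], [0.576, -0.137, 0.003], [0.577, -0.144, 0.0]]
270 [[0.524, -0.009, 0.066], [0.524, -0.015, 0.065], [0.524, -0.022, 0.065], [0.524, -0.028, 0.066], [0.524, -0.034, 0.068], [0.524, -0.041, 0.062], [0.524, -0.047, 0.065], [0.524, -0.053, 0.066], [0.524, -0.059, 0.067], [0.524, -0.066, 0.067], [0.524, -0.073, 0.064], [0.524, -0.079, 0.067], [0.524, -0.085, 0.065], [0.531, -0.107, 0.002], [0.531, -0.114, 0.003], [0.531, -0.121, 0.002], [0.531, -0.128, -0.001], [0.531, -0.135, 0.001], [0.53, -0.141, 0.004]]
```

View pics/topcrop.png

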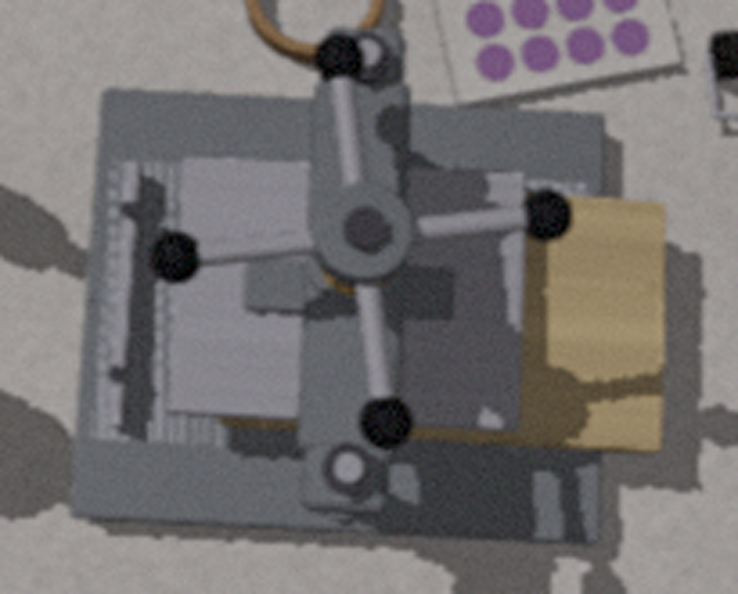

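```bash
python3 - <<'E'
from h import *
from scipy import ndimage
for n,R in (("top",(160,325,245,440)),("scene",(185,345,210,390))):
    c=dict(np.load(n+"0.npz"));W=cloud(c);sub=W[R[0]:R[1],R[2]:R[3]];im=c["image"][R[0]:R[1],R[2]:R[3]].astype(int)
    z=sub[...,2]
    # balls
    m=(z>.225)&(im.max(-1)<45); l,k=ndimage.label(ndimage.binary_opening(m))
    B=[]
    for i in range(1,k+1):
        s=sub[l==i]
        if len(s)>25:
            # fit sphere with known radius via least squares
            from scipy.optimize import least_squares
            r=least_squares(lambda p:np.linalg.norm(s-p,axis=1)-.013,s.mean(0)-[0,0,.008],loss='soft_l1',f_scale=.002).x
            B.append(r);print("ball",len(s),r.round(4))
    hub=sub[(z>.252)&(z<.275)]
    print("balls mean",np.mean(B,0),"hub top",np.nanpercentile(hub[:,2],[50,90]))
    for b in B: d=b-np.mean(B,0);print(np.degrees(np.arctan2(d[1],d[0])).round(1),np.hypot(d[0],d[1]).round(4))
    # platen
    m=(z>.088)&(z<.108);s=sub[m];print("platen",len(s),"z",np.percentile(s[:,2],[10,50,90]),cv2.minAreaRect((s[:,:2]*1000).astype(np.float32)))
    # pack top
    m=(z>.056)&(z<.076)&(im[...,2]>im[...,0]+18);l,k=ndimage.label(m);i=np.argmax(np.bincount(l.ravel())[1:])+1
    s=sub[l==i];print("pack",len(s),"z",np.percentile(s[:,2],[10,50,90]),cv2.minAreaRect((s[:,:2]*1000).astype(np.float32)))
    # front edge: per x bin the min y
    xs=[];ys=[]
    for x in np.arange(.52,.66,.006):
        t=s[abs(s[:,0]-x)<.003]
        if len(t)>5: xs.append(x);ys.append(t[:,1].min())
    p=np.polyfit(xs,ys,1);print("front edge slope deg",np.degrees(np.arctan(p[0])),"y at .58",np.polyval(p,.58),len(xs),np.std(ys-np.polyval(p,xs)), "x range",np.percentile(s[s[:,1]<-.06][:,0],[0,1,99,100]))
    # base
    m=(z>.026)&(z<.038);l,k=ndimage.label(m);s=sub[m]
    for nm,ax,lo,hi,f in (("y-min",0,.45,.49,np.min),("x-min",1,.0,.2,np.min),("x-max",1,0,.2,np.max),("y-max",0,.5,.68,np.max)):
        xs=[];ys=[]
        for x in np.arange(lo,hi,.006):
            t=s[abs(s[:,ax]-x)<.003]
            if len(t)>5: xs.append(x);ys.append(f(t[:,1-ax]))
        p=np.polyfit(xs,ys,1);q=ys-np.polyval(p,xs);k=abs(q)<.004;p=np.polyfit(np.array(xs)[k],np.array(ys)[k],1);print(nm,"slope deg",np.degrees(np.arctan(p[0])).round(2),"mid",np.polyval(p,(lo+hi)/2).round(4),(lo+hi)/2)
E
```

```text
ball 122 [0.6721 0.1049 0.2442]
ball 128 [0.5929 0.0054 0.2442]
ball 140 [0.5727 0.1843 0.2444]
ball 155 [0.4935 0.0848 0.2441]
balls mean [0.58282094 0.09484399 0.24422812] hub top [0.25853891 0.26421804]
6.4 0.0899
-83.6 0.09
96.5 0.09
-173.6 0.0898
platen 4325 z [0.09632241 0.09844728 0.1017306 ] ((582.7963256835938, 94.98892211914062), (200.1650390625, 151.04071044921875), 86.97541046142578)
pack 2593 z [0.06330845 0.06545259 0.06755872] ((572.253173828125, -20.62287139892578), (145.8114776611328, 149.95106506347656), 86.05420684814453)
front edge slope deg -1.5304454150684255 y at .58 -0.09238469799628472 22 0.0042886014313501955 x range [0.49279904 0.49447862 0.64166807 0.64396151]
y-min slope deg -2.34 mid -0.0581 0.47
x-min slope deg 3.01 mid 0.4486 0.1Traceback (most recent call last):
  File "<stdin>", line 37, in <module>
    raise TypeError("expected non-empty vector for x")
TypeError: expected non-empty vector for x
```

```bash
python3 - <<'E'
from h import *
from scipy import ndimage
a=np.radians(87.0);ex=np.array([np.cos(a),np.sin(a)]);ey=np.array([-ex[1],ex[0]]);C=np.array([.5828,.0948])
for n,R in (("top",(160,325,245,440)),("scene",(185,345,210,390))):
    c=dict(np.load(n+"0.npz"));W=cloud(c);K=c["intrinsics"]
    m=np.zeros((480,640),bool);m[R[0]:R[1],R[2]:R[3]]=True
    m&=(W[...,2]>.058)&(W[...,2]<.074);m=ndimage.binary_opening(m,iterations=2)
    l,k=ndimage.label(m);i=np.argmax(np.bincount(l.ravel())[1:])+1;m=l==i
    ct=max(cv2.findContours(m.astype(np.uint8),0,cv2.CHAIN_APPROX_NONE)[0],key=len)[:,0].astype(float)
    d=np.c_[(ct[:,0]-K[0,2])/K[0,0],(ct[:,1]-K[1,2])/K[1,1],np.ones(len(ct))]@c["R"]
    o=-c["R"].T@c["t"];P=o+d*((.0655-o[2])/d[:,2])[:,None]
    q=P[:,:2]-C;u=q@ex;v=q@ey
    print(n,"u",u.min(),u.max(),"v",v.min(),v.max())
    def fit(sel,ind,dep,nm):
        for _ in range(4):
            p=np.polyfit(ind[sel],dep[sel],1);sel=sel&(abs(dep-np.polyval(p,ind))<.003)
        print(nm,sel.sum(),"slope",np.degrees(np.arctan(p[0])).round(2),"const",p[1].round(4),"at u=-150",np.polyval(p,-.15).round(4))
    fit((u<np.percentile(u,3)+.012)&(abs(v)<.065),v,u,"front")
    fit((v>v.max()-.008)&(u>u.min()+.01)&(u<-.115),u,v,"left")
    fit((v<v.min()+.008)&(u>u.min()+.01)&(u<-.115),u,v,"right")
E
```

```text
top u -0.18908264036211983 -0.10074323212971502 v -0.06954473451898252 0.08046167183630844
front 60 slope 0.94 const -0.1874 at u=-150 -0.1899
left 30 slope -1.36 const 0.0757 at u=-150 0.0793
right 21 slope 3.84 const -0.0572 at u=-150 -0.0673
scene u -0.19183610670705614 -0.08179980720272542 v -0.07673596410896538 0.07843032724747039
front 41 slope 0.82 const -0.1897 at u=-150 -0.1918
left 26 slope -0.52 const 0.0755 at u=-150 0.0769
right 28 slope -1.06 const -0.0761 at u=-150 -0.0733
```

```bash
cat >> h.py <<'E'
from scipy.spatial.transform import Rotation as Ro
A=np.radians(87.0);EX=np.array([np.cos(A),np.sin(A),0]);EY=np.array([-EX[1],EX[0],0]);EZ=np.array([0,0,1.])
C=np.array([.5828,.0948,0])
def pw(u,v,z): return C+u*EX+v*EY+z*EZ
def qpush(t,s=1):
    z=np.sin(t)*EX-np.cos(t)*EZ;x=s*EY;y=np.cross(z,x)
    return Ro.from_matrix(np.c_[x,y,z]).as_quat()
# wheel: radial direction angle th, tool x radial, down
def qwheel(th,s=1):
    x=s*np.array([np.cos(th),np.sin(th),0]);z=-EZ;y=np.cross(z,x)
    return Ro.from_matrix(np.c_[x,y,z]).as_quat()
E
python3 - <<'E'
from bench import *
from h import *
np.set_printoptions(precision=3,suppress=True)
print(Ro.from_quat(current_orientation()).as_matrix(), current_force(),current_torque())
t=np.radians(18)
for s in (1,-1):
  for u,z in ((-.25,.36),(-.235,.036),(-.14,.036)):
    r=inverse_kinematics(pw(u,.003,z),qpush(t,s));print(s,u,z,r if r is None else np.array(r))
Wz=.2442
for th in range(-180,180,20):
    a=np.radians(th)
    for s in (1,-1):
        r=inverse_kinematics(C+np.array([.06*np.cos(a),.06*np.sin(a),Wz-.012]),qwheel(a,s));print(th,s,r if r is None else np.array(r))
E
```

```text
[[ 0.452  0.892 -0.   ]
 [ 0.892 -0.452 -0.   ]
 [-0.     0.    -1.   ]] [-0.186  1.052  0.304] [ 0.053  0.014 -0.005]
1 -0.25 0.36 [-0.563  0.315  1.285  0.275  1.694  2.644]
1 -0.235 0.036 [-0.542  0.619  1.653  0.321  1.044  2.466]
1 -0.14 0.036 [-0.397  0.591  1.72   0.36   0.971  2.572]
-1 -0.25 0.36 [-0.563  0.315  1.285  0.275  1.694 -0.498]
-1 -0.235 0.036 [-0.542  0.619  1.653  0.321  1.044 -0.676]
-1 -0.14 0.036 [-0.397  0.591  1.72   0.36   0.971 -0.57 ]
-180 1 None
-180 -1 [ 0.049  0.251  1.645 -0.     1.245  0.049]
-160 1 [ 0.01   0.252  1.644 -0.     1.246  2.803]
-160 -1 [ 0.01   0.252  1.644 -0.     1.246 -0.339]
-140 1 [-0.024  0.263  1.628 -0.     1.251  2.42 ]
-140 -1 [-0.024  0.263  1.628 -0.     1.251 -0.722]
-120 1 [-0.047  0.285  1.597 -0.     1.26   2.047]
-120 -1 [-0.047  0.285  1.597 -0.     1.26  -1.094]
-100 1 [-0.058  0.312  1.556 -0.     1.273  1.687]
-100 -1 [-0.058  0.312  1.556 -0.     1.273 -1.454]
-80 1 [-0.056  0.342  1.511 -0.     1.288  1.34 ]
-80 -1 [-0.056  0.342  1.511 -0.     1.288 -1.801]
-60 1 [-0.043  0.371  1.466 -0.     1.304  1.005]
-60
[... 407 characters left out ...]
40 1 [ 0.102  0.412  1.4   -0.     1.329 -0.597]
40 -1 [ 0.102  0.412  1.4   -0.     1.329  2.545]
60 1 [ 0.126  0.394  1.43  -0.     1.318 -0.922]
60 -1 [ 0.126  0.394  1.43  -0.     1.318  2.22 ]
80 1 [ 0.141  0.369  1.469 -0.     1.303 -1.255]
80 -1 [ 0.141  0.369  1.469 -0.     1.303  1.886]
100 1 [ 0.146  0.34   1.514 -0.     1.287 -1.599]
100 -1 [ 0.146  0.34   1.514 -0.     1.287  1.542]
120 1 [ 0.139  0.31   1.56  -0.     1.272 -1.956]
120 -1 [ 0.139  0.31   1.56  -0.     1.272  1.186]
140 1 [ 0.119  0.283  1.6   -0.     1.259 -2.325]
140 -1 [ 0.119  0.283  1.6   -0.     1.259  0.817]
160 1 [ 0.087  0.262  1.629 -0.     1.25  -2.705]
160 -1 [ 0.087  0.262  1.629 -0.     1.25   0.437]
```

```bash
python3 - <<'E'
from bench import *
from h import *
np.set_printoptions(precision=4,suppress=True)
t=np.radians(18)
move_gripper(0.0)
p=np.array(current_position());servo_line([p[0],p[1],.42],rate=.3)
move_ptp(pw(-.26,.003,.40),qpush(t,-1))
print(current_clock(),current_position())
servo_line(pw(-.245,.003,.036),rate=.25)
print(current_clock(),current_position(),current_finger_gap())
F=np.array([current_force() for _ in range(5)]);print(F)
c=capture("scene");cv2.imwrite("pics/s1.png",c["image"][160:360,160:430].repeat(2,0).repeat(2,1))
c=capture("wrist");cv2.imwrite("pics/w1.png",c["image"])
E
```

```text
5.65 [ 0.5664 -0.1638  0.4001]
7.2583 [ 0.5678 -0.1502  0.037 ] 0.0001588273054623743
[[-0.0984 -0.5893  0.8362]
 [-0.0984 -0.5893  0.8362]
 [-0.0984 -0.5893  0.8362]
 [-0.0984 -0.5893  0.8362]
 [-0.0984 -0.5893  0.8362]]
```

View pics/s1.png

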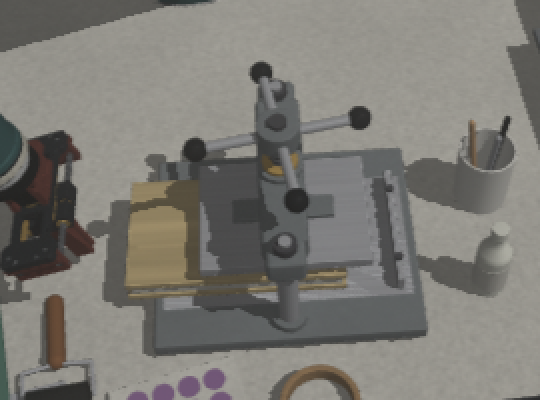

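View pics/w1.png

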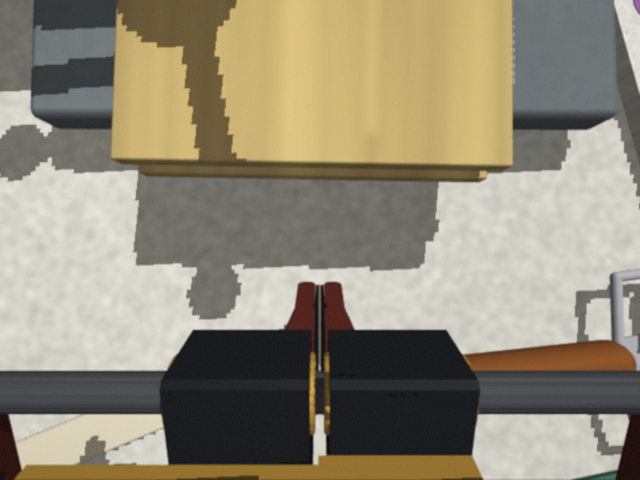

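Scene view: the gripper is in front of the pack at about (60,240). The wrist view shows the shut fingers at column 320, facing the pack's front edge (112–513), so they are well centred. I'll push in steps now and watch the force.

```bash
python3 - <<'E'
from bench import *
from h import *
np.set_printoptions(precision=3,suppress=True)
t=np.radians(16);q=qpush(t,-1)
servo_line(pw(-.225,.003,.0345),q,rate=.08)
f0=np.array(current_force());print("f0",f0,current_position())
hit=servo_line(pw(-.185,.003,.0345),q,rate=.04,contact_N=2.5)
p=np.array(current_position())-C;print("hit",hit,"u",p@EX,"z",p[2],"f",(np.array(current_force())-f0)@EX,current_clock())
u=p@EX
for i in range(5):
    u+=.008
    h=servo_line(pw(u,.003,.0345),q,rate=.04,contact_N=12)
    p=np.array(current_position())-C;print(h,"u",(p@EX).round(4),"v",(p@EY).round(4),"z",p[2].round(4),"f",np.array([(np.array(current_force())-f0)@e for e in (EX,EY,EZ)]),current_clock())
    if h:break
c=capture("top");cv2.imwrite("pics/t2.png",c["image"][150:330,230:450].repeat(3,0).repeat(3,1))
c=capture("wrist");cv2.imwrite("pics/w2.png",c["image"])
E
```

```text
f0 [ 0.612  0.123 -0.625] [ 0.568 -0.129  0.035]
hit True u -0.1990420726918221 z 0.03414397334943252 f 0.3033284169701096 8.425
False u -0.1906 v 0.0032 z 0.0344 f [-1.104  1.434 -0.107] 8.8
False u -0.1826 v 0.003 z 0.0345 f [-0.434  0.612  0.828] 9.15
False u -0.1745 v 0.0031 z 0.0345 f [-0.225 -0.288  0.565] 9.5
False u -0.1666 v 0.0031 z 0.0346 f [-2.038 -0.164  0.592] 9.85
False u -0.1587 v 0.003 z 0.0346 f [-0.659  0.493  0.262] 10.2
```

View pics/w2.png

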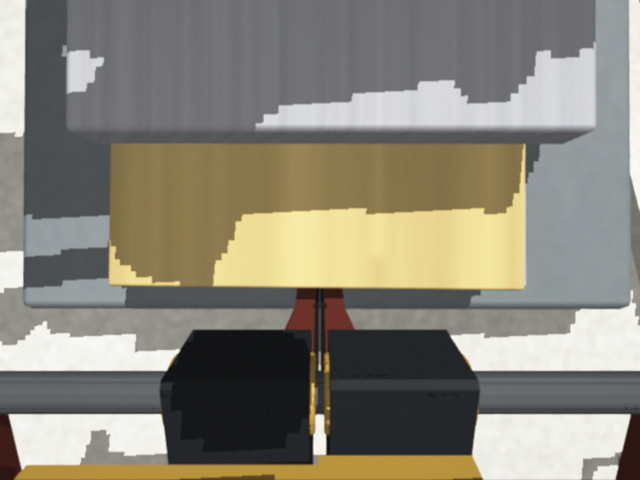

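The pack follows straight: its front edge is level across columns 110–525. I'll continue slowly to the stop.

```bash
python3 - <<'E'
from bench import *
from h import *
np.set_printoptions(precision=3,suppress=True)
t=np.radians(16);q=qpush(t,-1)
f0=np.array([0.6,.1,-.6])
def rep(h):
    p=np.array(current_position())-C;print(h,"u",(p@EX).round(4),"v",(p@EY).round(4),"z",p[2].round(4),"f",np.array([(np.array(current_force())-f0)@e for e in (EX,EY,EZ)]),current_clock())
h=servo_line(pw(-.146,.003,.0345),q,rate=.035,contact_N=12);rep(h)
if not h:
    h=servo_line(pw(-.125,.003,.0345),q,rate=.012,contact_N=11);rep(h)
sleep(.2);rep(h)
c=capture("top");np.savez("t3.npz",**c);cv2.imwrite("pics/t3.png",c["image"][150:330,230:450].repeat(3,0).repeat(3,1))
c=capture("wrist");cv2.imwrite("pics/w3.png",c["image"]);np.savez("w3.npz",**c)
E
```

```text
False u -0.1465 v 0.0022 z 0.0349 f [-4.437 -0.57   3.235] 10.825
True u -0.1414 v 0.0021 z 0.0348 f [-1.936  2.092  5.219] 11.65
True u -0.1414 v 0.0021 z 0.0348 f [-1.302  1.759  5.732] 11.85
```

View pics/w3.png

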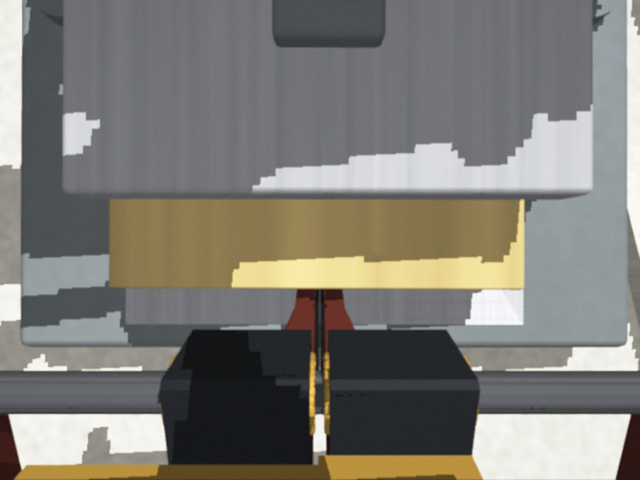

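View pics/t3.png

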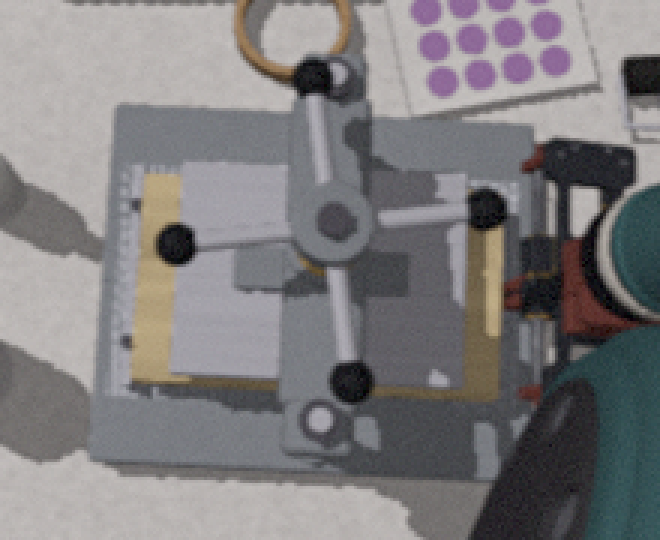

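```bash
python3 - <<'E'
from h import *
from scipy import ndimage
for f in ("t3","w3"):
    c=dict(np.load(f+".npz"));W=cloud(c);K=c["intrinsics"];im=c["image"].astype(int)
    q=W-C;u=q@EX;v=q@EY
    m=(abs(W[...,2]-.0655)<.006)&(abs(v)<.09)&(abs(u)<.17)
    if f=="w3": m&=(im[...,2]>im[...,0]+25)
    m=ndimage.binary_opening(m)
    # project pixels on plane z=.0655
    rr,cc=np.nonzero(m);d=np.c_[(cc-K[0,2])/K[0,0],(rr-K[1,2])/K[1,1],np.ones(len(cc))]@c["R"];o=-c["R"].T@c["t"]
    P=o+d*((.0655-o[2])/d[:,2])[:,None]-C;U=P@EX;V=P@EY
    for nm,g in (("front",np.min),("back",np.max)):
        xs=[];ys=[]
        for x in np.arange(-.064,.066,.004):
            t=U[(abs(V-x)<.002)&((U<-.11) if nm=="front" else (U>.11))]
            if len(t)>1: xs.append(x);ys.append(g(t))
        xs=np.array(xs);ys=np.array(ys)
        if len(xs)<5: continue
        k=abs(ys-np.median(ys))<.006;p=np.polyfit(xs[k],ys[k],1);print(f,nm,k.sum(),"slope",np.degrees(np.arctan(p[0])).round(2),"u",np.polyval(p,0).round(4),np.median(ys))
    print("V",np.percentile(V,[1,99]))
    m=(abs(W[...,2]-.056)<.004)&(u>.12)&(u<.15)&(abs(v)<.085);s=u[m];print("stop top u",m.sum(),np.percentile(s,[2,10,50,90]) if m.sum() else "")
E
```

```text
t3 front 21 slope 0.63 u -0.1287 -0.12886435342434882
t3 back 29 slope 1.02 u 0.1297 0.12966519452287548
V [-0.06874997  0.07812151]
stop top u 214 [0.13098123 0.13152284 0.13459483 0.13753842]
w3 front 27 slope 0.35 u -0.1302 -0.13017768558649198
V [-0.06942426  0.07486366]
stop top u 0
```

```bash
python3 - <<'E'
from bench import *
from h import *
np.set_printoptions(precision=3,suppress=True)
t=np.radians(16);q=qpush(t,-1)
def rep(h):
    p=np.array(current_position())-C;print(h,"u",(p@EX).round(4),"z",p[2].round(4),"f",np.array([(np.array(current_force()))@e for e in (EX,EY,EZ)]),current_clock())
servo_line(pw(-.146,.003,.0355),q,rate=.05);rep(0)
h=servo_line(pw(-.130,.003,.0355),q,rate=.012,contact_N=12);rep(h)
c=capture("wrist");cv2.imwrite("pics/w4.png",c["image"]);np.savez("w4.npz",**c)
servo_line(pw(-.19,.003,.0375),q,rate=.1);rep(0)
servo_line(pw(-.24,.003,.06),q,rate=.25)
servo_line(pw(-.26,.003,.36),rate=.35)
th=np.radians(45);move_ptp(C+[.06*np.cos(th),.06*np.sin(th),.33],qwheel(th))
rep(0);print(current_position())
c=capture("top");cv2.imwrite("pics/t4.png",c["image"][150:330,230:450].repeat(3,0).repeat(3,1));np.savez("t4.npz",**c)
c=capture("scene");cv2.imwrite("pics/s4.png",c["image"][160:360,160:430].repeat(2,0).repeat(2,1));np.savez("s4.npz",**c)
E
```

```text
0 u -0.1458 z 0.0351 f [0.103 1.137 0.48 ] 12.2
True u -0.1413 z 0.0353 f [-1.64  -0.367  1.89 ] 12.9417
0 u -0.1902 z 0.0374 f [-0.265 -0.219  0.122] 13.6333
0 u 0.0434 z 0.3295 f [ 0.344  0.33  -0.748] 16.2083
[0.625 0.136 0.329]
```

View pics/s4.png

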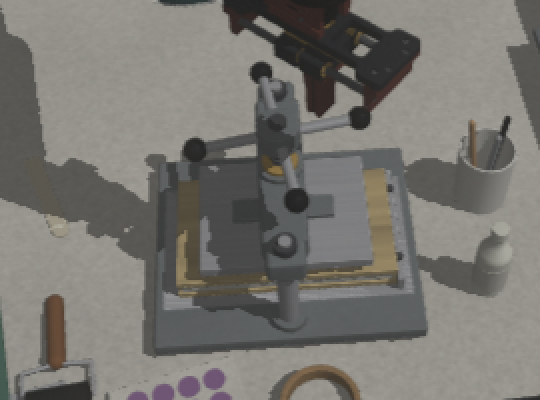

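View pics/t4.png

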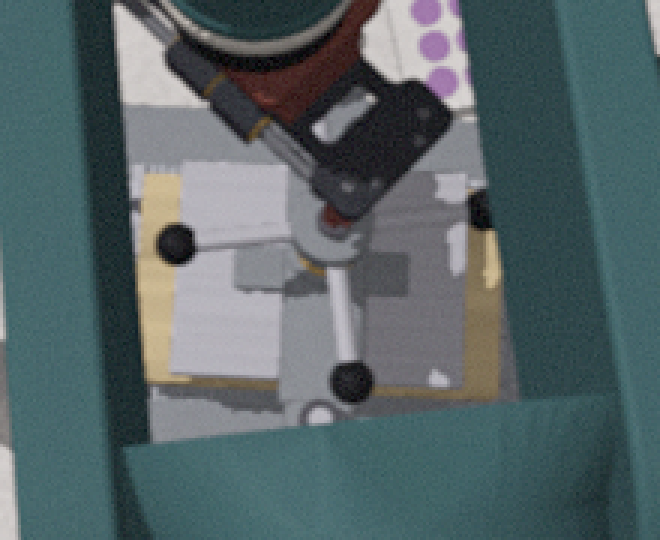

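The pack sits against the stop: I felt it twice at the same TCP u of −0.1414, and its back edge measures 0.130. The scene view shows the pack tight against the strip at about (390,215) with a spoke at 6°. Next I'll push the wheel.

```bash
cat >> h.py <<'E'
R0=.062;WZ0=.2442;S0=np.radians(6.4);OFF=np.radians(15)
def fp(th,dz,turned,r=R0):
    return C+np.array([r*np.cos(th),r*np.sin(th),WZ0-.0051*turned+dz])
def polar(p):
    d=np.array(p)-C;return np.hypot(d[0],d[1]),np.arctan2(d[1],d[0])
def tang(th): return np.array([np.sin(th),-np.cos(th),0])  # clockwise
E
python3 - <<'E'
from bench import *
from h import *
np.set_printoptions(precision=3,suppress=True)
def rep(tag):
    r,th=polar(current_position());print(tag,"r",r.round(4),"th",np.degrees(th).round(1),"z",round(current_position()[2],4),"ft",(np.array(current_force())@tang(th)).round(2),np.array(current_force()),round(current_clock(),2))
    return th
D=np.radians
th=D(40)
servo_line(fp(th,.03,0),qwheel(th),rate=.2)
servo_line(fp(th,-.012,0),qwheel(th),rate=.1,contact_N=8);rep("down")
h=servo_line(fp(D(12),-.012,0),qwheel(D(12)),rate=.05,contact_N=2.5);th=rep(("touch",h))
print("spoke est",np.degrees(th)-15)
tn=D(-5);h=servo_line(fp(tn,-.012,(th-tn)),qwheel(tn),rate=.06,contact_N=9);rep(h)
c=capture("top");cv2.imwrite("pics/t5.png",c["image"][150:330,230:450].repeat(3,0).repeat(3,1))
c=capture("scene");np.savez("s5.npz",**c);cv2.imwrite("pics/s5.png",c["image"][160:360,160:430].repeat(2,0).repeat(2,1))
E
```

```text
down r 0.0624 th 39.8 z 0.233 ft -0.17 [-0.076  0.155  0.155] 17.31
('touch', True) r 0.0606 th 22.2 z 0.2327 ft 0.38 [ 0.161 -0.345 -0.366] 17.75
spoke est 7.168033203682388
False r 0.0615 th -4.2 z 0.2298 ft -3.87 [-0.669  3.926 -0.285] 18.39
```

View pics/s5.png

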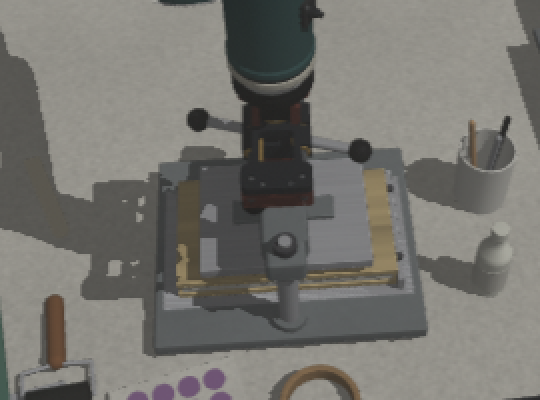

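The wheel turns: its left and right balls have moved to (198,118) and (360,150). The force is about 3.9 N, as expected. I'll continue.

```bash
python3 - <<'E'
from bench import *
from h import *
np.set_printoptions(precision=3,suppress=True)
D=np.radians
def rep(tag):
    r,th=polar(current_position());print(tag,"r",r.round(4),"th",np.degrees(th).round(1),"z",round(current_position()[2],4),"ft",(-np.array(current_force())@tang(th)).round(2),np.array(current_force()),round(current_clock(),2))
    return th
T0=D(22.0)  # finger at zero turn
for a in (-30,-58):
    h=servo_line(fp(D(a),-.012,T0-D(a)),qwheel(D(a)),rate=.07,contact_N=9);th=rep(h)
    if h: break
else:
    turned=D(80);  # ~
    a=D(-50);servo_line(fp(a,-.012,turned),qwheel(a),rate=.15)
    servo_line(fp(a,.035,turned),qwheel(a),rate=.2)
    a=D(52);servo_line(fp(a,.035,turned),qwheel(a),rate=.2)
    servo_line(fp(a,-.012,turned),qwheel(a),rate=.2,contact_N=8);rep("down")
    c=capture("scene");cv2.imwrite("pics/s6.png",c["image"][160:360,160:430].repeat(2,0).repeat(2,1))
E
```

```text
False r 0.0624 th -30.0 z 0.2277 ft 2.48 [ 1.042  2.264 -1.41 ] 19.07
False r 0.0625 th -57.6 z 0.2253 ft 2.38 [ 2.044  1.213 -1.183] 19.72
down r 0.0615 th 52.3 z 0.2247 ft -0.5 [ 0.043 -0.756  0.311] 22.71
```

View pics/s6.png

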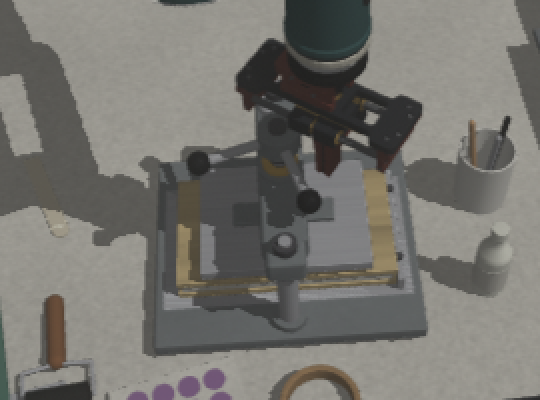

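```bash
python3 - <<'E'
from bench import *
from h import *
np.set_printoptions(precision=3,suppress=True)
D=np.radians
def rep(tag):
    r,th=polar(current_position());print(tag,"r",r.round(4),"th",np.degrees(th).round(1),"z",round(current_position()[2],4),"ft",(-np.array(current_force())@tang(th)).round(2),np.array(current_force()),round(current_clock(),2))
    return th
T1=D(22+90)
for a,rt in ((25,.07),(0,.06),(-25,.05),(-48,.04)):
    h=servo_line(fp(D(a),-.012,T1-D(a)),qwheel(D(a)),rate=rt,contact_N=8);th=rep(h)
    if h: break
else:
    turned=T1-th
    a=D(-40);servo_line(fp(a,-.012,turned),qwheel(a),rate=.15)
    servo_line(fp(a,.035,turned),qwheel(a),rate=.25)
    a=D(60);servo_line(fp(a,.035,turned),qwheel(a),rate=.25)
    servo_line(fp(a,-.012,turned),qwheel(a),rate=.2,contact_N=8);rep("down");print("turned",turned)
c=capture("scene");np.savez("s7.npz",**c);cv2.imwrite("pics/s7.png",c["image"][160:360,160:430].repeat(2,0).repeat(2,1))
c=capture("top");np.savez("t7.npz",**c)
for n in("s7","t7"):
    c=dict(np.load(n+".npz"));W=cloud(c)-C;u=W@EX;v=W@EY
    for lo,hi,nm in ((-.095,-.03,"platen"),(-.127,-.106,"packfront"),(.108,.126,"packback")):
        m=(u>lo)&(u<hi)&(abs(v)<.06)&(W[...,2]>.055)&(W[...,2]<.11);print(n,nm,m.sum(),np.percentile(W[...,2][m],[20,50,80]) if m.sum()>9 else "")
E
```

```text
False r 0.0627 th 25.1 z 0.2257 ft 1.87 [-1.677  1.284  1.105] 23.38
False r 0.0629 th 0.2 z 0.223 ft 1.56 [1.756 1.564 1.526] 23.98
False r 0.0626 th -24.8 z 0.2204 ft 2.1 [2.757 1.041 2.092] 24.68
False r 0.0623 th -47.9 z 0.2181 ft 1.98 [ 3.15  -0.53   1.693] 25.44
down r 0.0616 th 60.4 z 0.2175 ft -0.67 [ 0.64  -0.227  0.311] 28.35
turned 2.7910335670423994
s7 platen 1103 [0.082 0.083 0.086]
s7 packfront 350 [0.063 0.065 0.067]
s7 packback 299 [0.063 0.065 0.067]
t7 platen 551 [0.083 0.085 0.091]
t7 packfront 0 
t7 packback 458 [0.064 0.065 0.067]
```

View pics/s7.png

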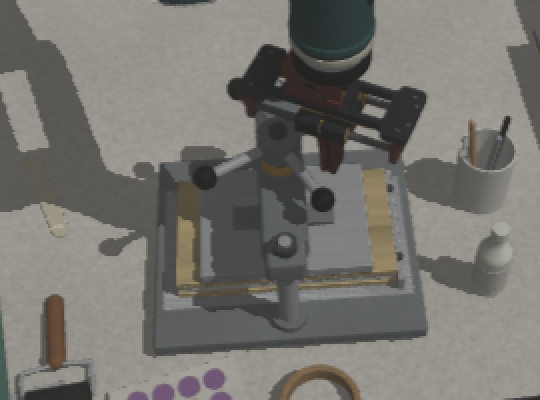

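```bash
cat >> h.py <<'E'
D=np.radians
E
python3 - <<'E'
from bench import *
from h import *
np.set_printoptions(precision=3,suppress=True)
T2=D(22+180)
def ft(th): return -np.array(current_force())@tang(th)
def rep(tag):
    r,th=polar(current_position());print(tag,"r",r.round(4),"th",np.degrees(th).round(1),"turn",(T2-th).round(3),"ft",ft(th).round(2),np.array(current_force()),round(current_clock(),2))
    return th
a=D(47);servo_line(fp(a,-.012,2.79),qwheel(a),rate=.06,contact_N=3);rep("near")
a=D(25);h=servo_line(fp(a,-.012,T2-a),qwheel(a),rate=.03,contact_N=8);th=rep(h)
while not h and th>D(-10):
    b=th+D(4);servo_line(fp(b,-.012,T2-th),qwheel(b),rate=.05)
    f0=ft(th)
    a=th-D(12);h=servo_line(fp(a,-.012,T2-a),qwheel(a),rate=.02,contact_N=8)
    print("f0",round(f0,2));th=rep(h)
E
```

```text
near r 0.0625 th 46.6 turn 2.713 ft -0.05 [ 0.906  0.889 -0.151] 28.83
False r 0.0616 th 25.8 turn 3.075 ft 4.74 [-2.564  4.03   1.643] 29.77
f0 -1.1
False r 0.062 th 14.2 turn 3.278 ft 5.25 [-0.397  5.315  0.516] 31.04
f0 -1.3
True r 0.0622 th 7.2 turn 3.401 ft 2.85 [0.524 2.936 1.355] 31.98
```

```bash
python3 - <<'E'
from bench import *
from h import *
np.set_printoptions(precision=3,suppress=True)
T2=D(22+180)
def ft(th): return -np.array(current_force())@tang(th)
def rep(tag):
    r,th=polar(current_position());print(tag,"r",r.round(4),"th",np.degrees(th).round(1),"turn",(T2-th).round(3),"ft",ft(th).round(2),round(current_clock(),2))
    return th
th=D(7.2)
for N in (9,10,10.5):
    b=th+D(4);servo_line(fp(b,-.012,T2-th),qwheel(b),rate=.05);sleep(.1);f0=ft(th)
    a=th-D(12);h=servo_line(fp(a,-.012,T2-a),qwheel(a),rate=.015,contact_N=N)
    print("N",N,"f0",round(f0,2));th=rep(h)
E
```

```text
N 9 f0 0.06
True r 0.0622 th 5.9 turn 3.422 ft 1.47 33.01
N 10 f0 -0.5
True r 0.0623 th 4.0 turn 3.456 ft 1.22 34.08
N 10.5 f0 -0.18
True r 0.0623 th 3.0 turn 3.474 ft 1.42 35.13
```

```bash
python3 - <<'E'
from bench import *
from h import *
np.set_printoptions(precision=3,suppress=True)
T2=D(22+180)
def ft(th): return -np.array(current_force())@tang(th)
def rep(tag):
    r,th=polar(current_position());print(tag,"r",r.round(4),"th",np.degrees(th).round(1),"turn",(T2-th).round(3),"ft",ft(th).round(2),round(current_clock(),2))
    return th
th=D(3.0)
for N in (11.2,):
    b=th+D(4);servo_line(fp(b,-.012,T2-th),qwheel(b),rate=.05);sleep(.1);f0=ft(th)
    a=th-D(12);h=servo_line(fp(a,-.012,T2-a),qwheel(a),rate=.012,contact_N=N)
    print("N",N,"f0",round(f0,2));th=rep(h)
a=th+D(14);servo_line(fp(a,-.012,3.47),qwheel(a),rate=.08)
servo_line(fp(a,.1,3.47),qwheel(a),rate=.2)
goto_joints([0.987, 0.359, 1.2, 0, 1.5, -0.115])
print(current_clock(),current_position())
for n in("scene","top"):
    c=capture(n);np.savez(n+"8.npz",**c)
    cv2.imwrite(f"pics/{n}8.png",c["image"])
    W=cloud(c)-C;u=W@EX;v=W@EY
    for lo,hi,nm in ((-.095,-.03,"platen"),(.04,.09,"platenb"),(-.127,-.106,"packfront"),(.108,.126,"packback")):
        m=(u>lo)&(u<hi)&(abs(v)<.06)&(W[...,2]>.055)&(W[...,2]<.11);print(n,nm,m.sum(),np.percentile(W[...,2][m],[20,50,80]) if m.sum()>9 else "")
E
```

```text
N 11.2 f0 -0.35
True r 0.0624 th 1.6 turn 3.498 ft 2.28 36.37
39.6583 [0.319 0.606 0.351]
scene platen 1091 [0.078 0.08  0.082]
scene platenb 856 [0.078 0.08  0.082]
scene packfront 350 [0.062 0.064 0.065]
scene packback 301 [0.062 0.064 0.065]
top platen 1439 [0.079 0.081 0.083]
top platenb 1161 [0.079 0.081 0.083]
top packfront 413 [0.063 0.064 0.066]
top packback 444 [0.063 0.064 0.066]
```

View pics/scene8.png

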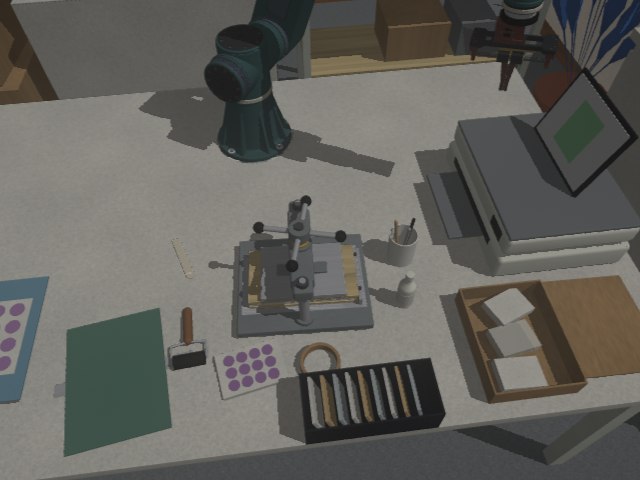

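View pics/top8.png

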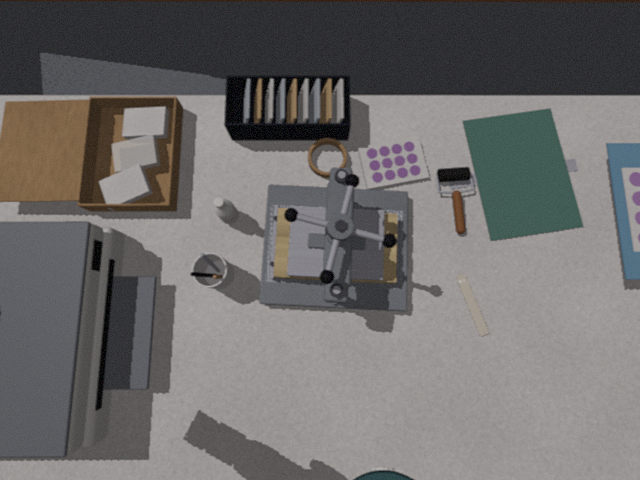

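Both views show the platen resting on the pack: its top is at 80–81 mm, so its underside is about 64 mm, level with the pack top. The pack is home, and the other things on the table are where they started. One last check of the pack's pose, then I'll hand in.

```bash
python3 - <<'E'
from h import *
from scipy import ndimage
c=dict(np.load("top8.npz"));W=cloud(c);K=c["intrinsics"];q=W-C;u=q@EX;v=q@EY
m=ndimage.binary_opening((abs(W[...,2]-.0645)<.006)&(abs(v)<.09)&(abs(u)<.17))
rr,cc=np.nonzero(m);d=np.c_[(cc-K[0,2])/K[0,0],(rr-K[1,2])/K[1,1],np.ones(len(cc))]@c["R"];o=-c["R"].T@c["t"]
P=o+d*((.0645-o[2])/d[:,2])[:,None]-C;U=P@EX;V=P@EY
for s in(-1,1):
    xs=np.arange(-.06,.064,.004);ys=[];X=[]
    for x in xs:
        t=(s*U)[(abs(V-x)<.002)&(s*U>.1)]
        if len(t): X.append(x);ys.append(s*t.max())
    p=np.polyfit(X,ys,1);print(s,"u",np.median(ys),"deg",np.degrees(p[0]))
a=dict(np.load("top0.npz"))["image"].astype(int)
df=np.abs(a-c["image"]).max(-1)>60;df[170:320,250:440]=0;l,k=ndimage.label(ndimage.binary_opening(df));print([ (ndimage.center_of_mass(l==i),(l==i).sum()) for i in range(1,k+1) if (l==i).sum()>15])
from bench import close_job,current_clock
print(current_clock());close_job()
E
```

```text
-1 u -0.12810902545208172 deg 0.520184106398899
1 u 0.13067207121036517 deg -0.020155261776921295
[((np.float64(278.5777777777778), np.float64(442.44444444444446)), np.int64(45)), ((np.float64(323.82089552238807), np.float64(407.56716417910445)), np.int64(67)), ((np.float64(441.2451370468612), np.float64(39.33178603006189)), np.int64(4524)), ((np.float64(400.9611111111111), np.float64(40.81666666666667)), np.int64(180)), ((np.float64(415.86206896551727), np.float64(191.10344827586206)), np.int64(29)), ((np.float64(425.6), np.float64(180.32380952380953)), np.int64(210)), ((np.float64(422.36842105263156), np.float64(213.94736842105263)), np.int64(19)), ((np.float64(427.2439024390244), np.float64(224.3170731707317)), np.int64(41)), ((np.float64(436.3787878787879), np.float64(207.43939393939394)), np.int64(66)), ((np.float64(432.8333333333333), np.float64(233.96666666666667)), np.int64(30)), ((np.float64(445.34188034188037), np.float64(2.4786324786324787)), np.int64(117)), ((np.float64(435.6818181818182), np.float64(240.45454545454547)), np.int64(22)), ((np.float64(451.12), np.float64(272.96)), np.int64(25)), ((np.float64(462.4102564102564), np.float64(302.12820512820514)), np.int64(78)), ((np.float64(469.34285714285716), np.float64(230.45714285714286)), np.int64(35)), ((np.float64(473.484375), np.float64(336.40625)), np.int64(64))]
39.7583
the job is handed in; nothing more can be done
```

The press is closed on the pack, and I handed the job in at 39.8 s of the 72 s allowed. The hand was well clear of everything by then.

- **Pack:** I slid it in from about 60 mm short and felt the stop twice at the same place, with pushes of about 11–12 N. The last picture puts it within about 1–2 mm of home and 0.5° of straight.
- **Press:** I pushed three spokes round in turn, about 3.5 rad in all. The push was about 4 N while the wheel turned freely. The platen bit at about 3.3 rad, and I raised the limit in steps of 8, 9, 10, 10.5 and 11.2 N at 62 mm from the axis, then stopped. The platen's underside now measures level with the pack top, which had gone down about 1 mm.
- **Other things on the table:** comparing the first and last pictures showed changes only from the arm and shadows.

The force readings carry about 1 N of noise and drop off once the arm stops. So the final 11.2 N is the force at which the arm stopped while pushing, not a reading taken afterwards.

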